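Pull out the wide stub tray with the draw hook

ROBOT

A 7-joint arm with a two-finger parallel gripper is mounted at the origin on a cart in front of the work surface, level with it; the furniture and walls round the work are solid. World frame = base frame: x ahead of the robot, y to its left, z up, the work surface at z = 0. Lengths are in mm, angles in rad, forces in N, time in s.
With the tool pointing down it reaches from about 400 to 875 mm from the base axis. Payload 19.3 kg.
Tool frame: the origin (TCP) lies at the very end of the fingers, on their centre line; the grasp point (between the pads) lies 19 mm behind it (grip_point_offset is the z of the grasp point in the tool frame, in mm); z points along the fingers, x is the direction in which the jaws open and shut, and the axes are right-handed (so a half turn about z gives the same grasp; the last joint's range is limited). The gripper opens to 85 mm and grips with 20 to 120 N. Pads are 22 mm wide; open, the fingers measure 114 mm over their backs; the gripper's body (76 mm by 85 mm) begins 54 mm behind the grasp point. The pads swing forward as they close: fully open they stand 13 mm farther back than shut.
Start: joints at [1.174, 0.521, -0.036, 1.599, 0.021, 1.021, -0.113], TCP at [200.606, -591.922, 231.291] pointing down, gripper open.
Joint ranges: [-2.91, 2.91], [-0.3, 2.13], [-1.5, 1.42], [0.17, 2.43], [-1.26, 4.41], [0.16, 1.93], [-2.52, 2.52]. Speed limits (rad/s): [1.89, 1.89, 2.39, 2.39, 3.01, 3.01, 3.01].

INTERFACE

Orientations are given as a 3x3 rotation matrix whose columns are the frame's x, y, z axes.
In Python, from workcell import movep, movel, goto_joints, open_gripper, clamp, wait, inverse_kinematics, read_state, camera, PlanningError, finish_job, grip_point_offset gives the robot as it stands. Calls block until the motion is done:
- movep(position, orientation): joint-space move of the TCP to a pose.
- movel(position, frame=None, max_speed=150, guard=None): straight line of the TCP; frame=None keeps the orientation; max_speed is the mean speed in mm/s. With guard (N) it stops when the force on the tool has changed by that much, and returns True; else False.
- goto_joints(angles): joint-space move.
- open_gripper() and clamp(): open the fingers fully, or close them until they stop; the grip force is fixed at half the most.
- wait(seconds).
- inverse_kinematics(position, orientation): joint angles nearest the present ones, or None.
- read_state(): the state.
- camera(name): name is "scene" or "top" or "wrist"; returns a dict with "image" (400x640x3 uint8, blue, green, red), "range_z" (400x640 float32, mm along the optical axis (not along the pixel's ray), 0 where there is no reading), "fx", "fy", "cx", "cy" (pixels), "dist_coeffs" ([k1, k2, p1, p2, k3] as OpenCV has them; the pictures are not rectified), "cam_to_world" (4x4, takes a point from camera to world coordinates). Camera axes: x right, y up, looking along -z (the intrinsics and any distortion apply to the point x, -y, -z); pixel columns grow to the right and rows downward; lengths in mm; the calibration is good to about 2 mm. A picture is of the moment at which its call begins.
A pose or a line that the arm cannot do raises PlanningError and nothing moves.
- finish_job(): hands the job in, once; it reports no verdict.
The state is a dict: "time": time; "qpos": joint angles; "qvel": joint speeds; "joint_efforts": joint torques, N m; "eef_pos": TCP position; "tool_rot": TCP orientation; "ft_force": force on the tool from outside, world axes, zero at the start; "torque": the same for the moment, N m; "finger_gap": finger opening in mm.
Only numpy, scipy, OpenCV 4.12 (cv2) and the standard library are available. Lean on these libraries where they do the work, as an engineer would, in place of code of your own. Each camera call takes 0.05 s, during which the arm holds its last target.

TASK

Take the T-handled draw hook off its plywood rest, hook its bent end down through the finger hole of the wide tray and draw that tray out to its stop. Then unhook it, hang the hook back upright on its rest where it was, and let go; leave the tray drawn out and the narrow tray shut.

Things in the scene. Friction and masses are not known exactly. Their poses are not given: they have to be found in the camera images.
- hook: Draw hook, 90 g: square wooden handle bar (24 mm wide and high, 110 mm long, along own y) on a 6 mm upright steel shank, whose foot is bent towards own -x, 12 mm out from the shank axis and 6 mm thick. Origin: bottom of the shank, on its axis; z up. Handle centre 100 mm above it; 14 mm collar under the handle, 82 to 88 mm up. Grip the handle's middle from above, fingers closing along own x.
- hook_rest: Fixed plywood rest, origin under its middle, axes as the resting hook's (hook origin 16 mm above it). Foot board 85 x 120 x 12 mm; two cheeks 10 mm thick at y = +-42 mm carry the handle's underside at 104 mm above the worktop. Lips before and behind the handle rise to 120 mm, 30 mm apart at the bottom, 40 mm at the top: the handle goes out and in from above.
- wide_tray (a joint): How far the wide tray is out, in m: 0 shut, 0.115 at its stop; 0 to 0.012 at the start. It slides level along its own -x, towards the robot, with 1.5 N of friction and stays where left. Aluminium tray in the wider (125 mm) of two fixed low grey steel cases, each 74 mm high and 160 mm deep.
- wide_tray_hole (a point): Centre of the wide tray's finger hole, at the top face of its tongue, 40 mm above the worktop; travels with the tray. Upright round through hole, 30 mm wide, in the level tongue (4 mm thick, 50 mm long and wide) on the tray's front plate; free down to the worktop. The front plate is 25 mm behind the hole's centre. Own -x: the way the tray slides out; z up.
- narrow_tray (a joint): How far the neighbouring narrow tray is out, in m: 0 shut; 0 to 0.01 at the start. Same kind of tray and finger hole, in the narrower (80 mm) case.

How it is judged:
By the outcome, as a careful person would: the job done as asked, in the order asked, and still so for the second after the job is handed in, with the robot touching nothing.
It also fails if it takes over 54 s, if anything falls off the work surface, if the arm or the gripper's body presses on something with over 40 N, if the wrist force passes 120 N, or if a joint passes its speed limit or range.

## Working session

There is one attempt and no reset: what is moved stays moved. The work goes in short steps, each a Python script; the robot and the scene stay as the last script left them, time stands still between calls to the robot, and variables do not carry over. Pictures are saved under pics/ and viewed, and the job is handed in when it is done.

```bash
ls; mkdir -p pics; python3 - <<'E'
from workcell import *
import cv2,pickle
for n in ["scene","top","wrist"]:
    c=camera(n); cv2.imwrite(f"pics/{n}0.png",c["image"]); pickle.dump(c,open(f"{n}0.pkl","wb"))
    print(n,c["fx"],c["cx"],c["cy"],c["dist_coeffs"],c["cam_to_world"])
print(read_state(),grip_point_offset)
E
```

```text
pics
scene 460.3558715212753 322.71107957295237 202.66099317823802 [-0.13577947  0.          0.          0.          0.        ] [[-5.40230636e-01  3.39493638e-01 -7.69996707e-01 -1.87724012e+02]
 [-8.41503211e-01 -2.23179843e-01  4.91999088e-01  6.91897128e+02]
 [-4.81718375e-03  9.13747682e-01  4.06253575e-01  4.63076320e+02]
 [ 0.00000000e+00  0.00000000e+00  0.00000000e+00  1.00000000e+00]]
top 390.23388605741275 313.9796524170078 198.32373221427116 [-0.04119588  0.          0.          0.          0.        ] [[-1.86739723e-02  9.84325900e-01 -1.75367628e-01  3.83191495e+02]
 [-9.99818228e-01 -1.90590819e-02 -5.11896089e-04  2.05939302e+02]
 [-3.84621857e-03  1.75326192e-01  9.84502886e-01  8.99423140e+02]
 [ 0.00000000e+00  0.00000000e+00  0.00000000e+00  1.00000000e+00]]
wrist 338.54008548011427 316.14016431605853 202.1246983762376 [0.00972273 0.         0.         0.         0.        ] [[ 3.20825335e-01  9.04385803e-01  2.81349289e-01  2.72426053e+02]
 [-9.47138224e-01  3.06512032e-01  9.47605311e-02 -5.67600738e+02]
 [-5.36863360e-04 -2.96878246e-01  9.54915189e-01  3.74253
[... 228 characters left out ...]
04853e-04, -2.77108047e-03, -8.23750642e-04, -6.59257786e-05,
       -5.92865735e-04, -2.60608798e-04,  1.10523500e-03]), 'joint_efforts': array([ 2.25123382e-03, -9.27376986e+01,  1.98075503e+00, -3.70055759e+01,
        1.80509454e-02,  6.30707305e-03, -3.12354985e-05]), 'eef_pos': array([ 200.51118396, -591.70223728,  230.87108893]), 'tool_rot': array([[ 3.20964417e-01, -9.47091202e-01, -3.13330544e-04],
       [-9.47090885e-01, -3.20964567e-01,  7.76189003e-04],
       [-8.35689778e-04,  4.76234517e-05, -9.99999650e-01]]), 'ft_force': array([0.2795813 , 0.10742687, 0.1803291 ]), 'torque': array([ 0.03667444,  0.02072019, -0.02421944]), 'finger_gap': 85.26140689380885} -18.700000000000003
```

View pics/scene0.png

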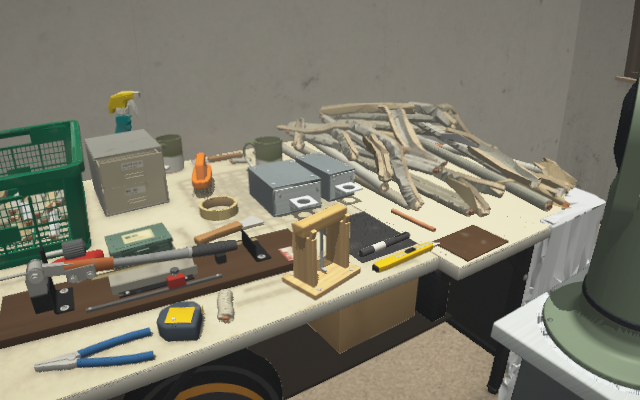

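View pics/top0.png

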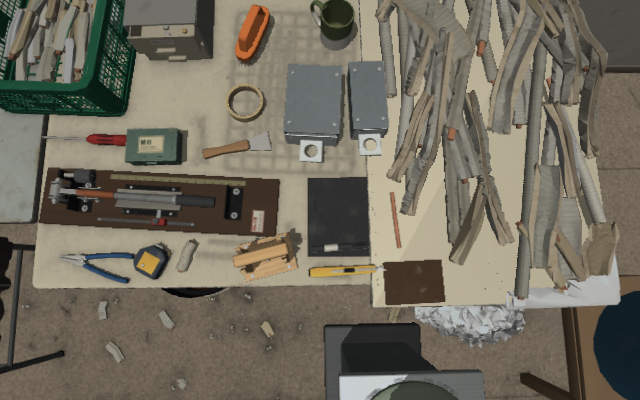

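The top view shows the wide tray's hole near (311,151), the narrow one's near (370,143) and the rest with the hook near (265,255). I'll enlarge these areas.

```bash
cat > h.py <<'E'
import numpy as np,cv2,pickle
def ray(c,uv):
    K=np.array([[c["fx"],0,c["cx"]],[0,c["fy"],c["cy"]],[0,0,1]])
    p=cv2.undistortPoints(np.array(uv,float).reshape(-1,1,2),K,np.array(c["dist_coeffs"])).reshape(-1,2)
    d=np.c_[p[:,0],-p[:,1],-np.ones(len(p))]@c["cam_to_world"][:3,:3].T
    return c["cam_to_world"][:3,3],d
def plane(c,uv,z):
    o,d=ray(c,uv); t=(z-o[2])/d[:,2]; return o+d*t[:,None]
def cloud(c):
    v,u=np.mgrid[0:400,0:640]
    o,d=ray(c,np.c_[u.ravel(),v.ravel()])
    return (o+d*c["range_z"].reshape(-1,1)).reshape(400,640,3)
E
python3 - <<'E'
from h import *
c=pickle.load(open("top0.pkl","rb"));s=pickle.load(open("scene0.pkl","rb"))
a=cv2.resize(c["image"][220:290,220:310],None,fx=7,fy=7,interpolation=cv2.INTER_CUBIC)
cv2.imwrite("pics/a.png",a)
b=cv2.resize(c["image"][125:170,285:395],None,fx=7,fy=7,interpolation=cv2.INTER_CUBIC);cv2.imwrite("pics/b.png",b)
d=cv2.resize(s["image"][195:300,270:370],None,fx=5,fy=5,interpolation=cv2.INTER_CUBIC);cv2.imwrite("pics/d.png",d)
P=cloud(c)
for uv in [(265,240),(265,255),(265,268),(312,150),(302,150),(315,100)]: print(uv,P[uv[1],uv[0]].round(1))
E
```

```text
(265, 240) [447.4 319.4  11.6]
(265, 255) [409.6 304.5 127.7]
(265, 268) [384.6 319.4  11.3]
(312, 150) [661.3 209.   -0.7]
(302, 150) [649.5 231.7  39. ]
(315, 100) [755.6 199.9  73.5]
```

View pics/a.png

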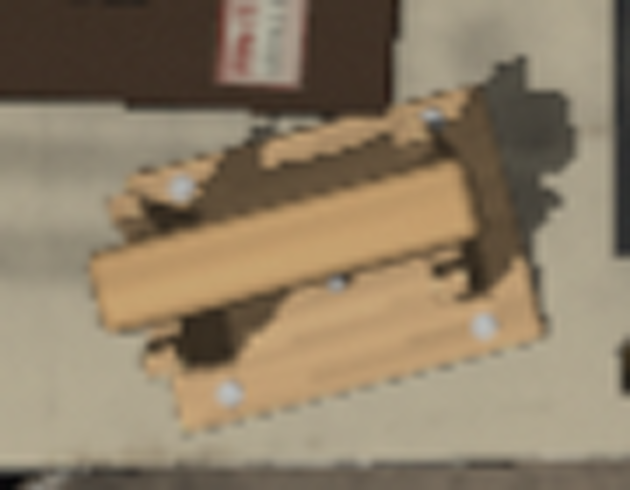

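View pics/b.png

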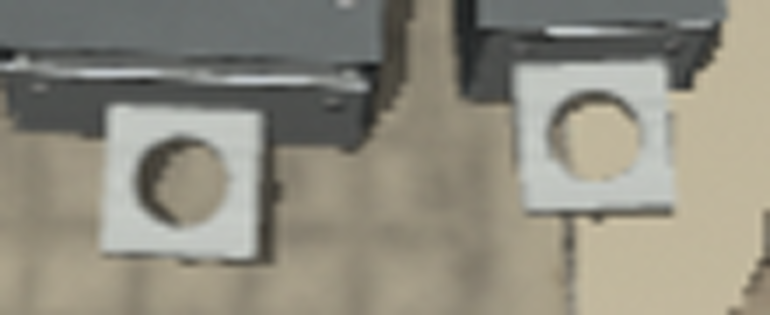

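View pics/d.png

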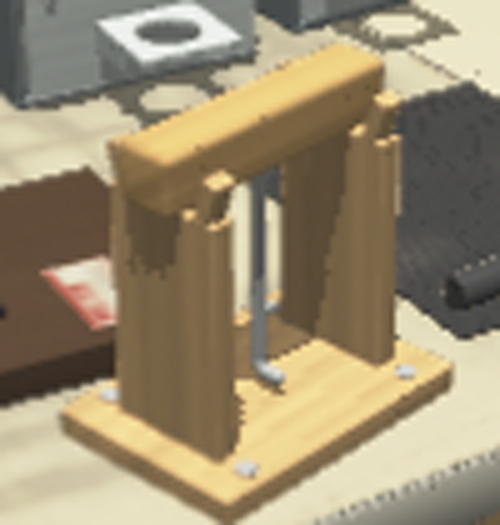

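```bash
cat > meas.py <<'E'
from h import *
from scipy import ndimage as N
def handle(c,zt=128,zlo=121,zhi=136,box=(340,480,220,390)):
    P=cloud(c); m=(P[...,2]>zlo)&(P[...,2]<zhi)&(P[...,0]>box[0])&(P[...,0]<box[1])&(P[...,1]>box[2])&(P[...,1]<box[3])
    m&=c["range_z"]>0
    l,n=N.label(m); k=1+np.argmax(N.sum(m,l,range(1,n+1))); m=l==k
    v,u=np.nonzero(m); q=plane(c,np.c_[u,v],zt)
    r=cv2.minAreaRect(q[:,:2].astype(np.float32))
    bx=cv2.boxPoints(r)
    e=bx[1]-bx[0],bx[2]-bx[1]; e=max(e,key=np.linalg.norm)
    if e[1]<0:e=-e
    return np.array(r[0]),r[1],np.degrees(np.arctan2(-e[0],e[1])),q.mean(0)[:2],P[m][:,2].mean(),m
def holes(c,xmax=690):
    P=cloud(c); g=c["image"].astype(int)
    m=(abs(P[...,2]-40)<8)&(P[...,0]>480)&(P[...,0]<xmax)&(P[...,1]>0)&(P[...,1]<320)&(c["range_z"]>0)&(g.min(-1)>135)
    m=m.astype(np.uint8)
    cs,hi=cv2.findContours(m,cv2.RETR_CCOMP,cv2.CHAIN_APPROX_NONE); out=[]
    for i,k in enumerate(cs):
        if cv2.contourArea(k)<150 or hi[0][i][3]>=0: continue
        q=plane(c,k[:,0,:].astype(float),40)[:,:2].astype(np.float32); r=cv2.minAreaRect(q)
        ch=hi[0][i][2]; hh=None
        while ch>=0:
            if cv2.contourArea(cs[ch])>30:
                hq=plane(c,cs[ch][:,0,:].astype(float),40)[:,:2].astype(np.float32); e=cv2.fitEllipse(hq); hh=e
            ch=hi[0][ch][0]
        out.append((r,hh))
    return out
E
python3 - <<'E'
from meas import *
for n in ["top","scene"]:
    c=pickle.load(open(n+"0.pkl","rb"))
    print(n); h=handle(c); print(h[:5])
    for o in holes(c): print(o)
E
```

```text
top
(array([410.04724121, 313.33416748]), (24.169492721557617, 110.06224060058594), np.float32(13.924041), array([409.9854606 , 313.49151489]), np.float64(127.61855727322396))
(((647.7501220703125, 213.5757293701172), (49.667484283447266, 50.5060920715332), 84.51422882080078), ((647.781005859375, 213.33583068847656), (31.994234085083008, 34.02332305908203), 62.14947509765625))
(((660.63525390625, 76.7916030883789), (48.79783248901367, 47.92996597290039), 88.94365692138672), ((660.9228515625, 77.19976806640625), (32.70992660522461, 34.33085632324219), 65.75161743164062))
scene
(array([403.47137451, 317.41320801]), (31.432708740234375, 115.88497924804688), np.float32(14.000088), array([402.8449046 , 320.16059191]), np.float64(126.55137598209924))
(((647.4717407226562, 211.06094360351562), (51.37099075317383, 58.42805099487305), 82.9891128540039), ((645.5540771484375, 212.63670349121094), (31.38088035583496, 32.460426330566406), 158.57510375976562))
(((660.3611450195312, 76.13463592529297), (53.89804458618164, 59.109066009521484), 88.95332336425781), ((659.1359252929688, 76.10286712646484), (28.518739700317383, 32.454837799072266), 144.3786163330078))
```

```bash
python3 - <<'E'
from meas import *
from workcell import *
c=pickle.load(open("top0.pkl","rb")); P=cloud(c)
m=(abs(P[...,2]-74)<6)&(P[...,0]>640)&(P[...,0]<880)&(P[...,1]>20)&(P[...,1]<320)&(c["range_z"]>0)
l,n=N.label(m)
for k in range(1,n+1):
    if (l==k).sum()<400: continue
    v,u=np.nonzero(l==k); q=plane(c,np.c_[u,v],74)[:,:2].astype(np.float32); print(len(u),cv2.minAreaRect(q))
st=read_state()
for nm,p,yaw in [("rest",(410,313),13.9),("hole",(652,213),-5.5),("out",(540,223),-5.5)]:
  for add in (0,180):
    for z in (97,170):
      a=np.radians(yaw+add); R=np.array([[np.cos(a),np.sin(a),0],[np.sin(a),-np.cos(a),0],[0,0,-1]])
      q=inverse_kinematics([p[0],p[1],z],R); print(nm,add,z,None if q is None else np.round(q,2))
E
```

```text
2406 ((766.5272216796875, 79.75818634033203), (165.6070098876953, 80.86578369140625), 0.9924971461296082)
3705 ((760.9310913085938, 204.456787109375), (123.0157241821289, 165.59812927246094), 85.97858428955078)
rest 0 97 [-0.16  0.68 -0.84  1.97  0.7   0.81 -1.16]
rest 0 170 [-0.13  0.56 -0.87  1.91  0.54  0.92 -1.02]
rest 180 97 [ 0.07  0.93 -1.28  1.96  1.02  1.12  1.73]
rest 180 170 [ 0.09  0.76 -1.27  1.91  0.82  1.13  1.87]
hole 0 97 [-0.04  0.83 -0.61  1.5   0.54  0.98 -0.89]
hole 0 170 [ 0.02  0.78 -0.73  1.45  0.54  1.12 -0.9 ]
hole 180 97 [ 0.25  1.12 -1.28  1.48  1.09  1.35  1.93]
hole 180 170 [ 0.25  1.01 -1.28  1.44  0.97  1.4   1.99]
out 0 97 [ 0.02  0.74 -0.76  1.79  0.65  0.88 -1.14]
out 0 170 [ 0.19  0.75 -1.06  1.73  0.72  1.1  -1.2 ]
out 180 97 [ 0.28  1.01 -1.28  1.78  1.05  1.22  1.73]
out 180 170 [ 0.28  0.87 -1.28  1.73  0.89  1.24  1.83]
```

```bash
cat >> h.py <<'E'
def R(yaw):
    a=np.radians(yaw); return np.array([[np.cos(a),np.sin(a),0],[np.sin(a),-np.cos(a),0],[0,0,-1]])
E
python3 - <<'E'
from meas import *
from workcell import *
movep([400,311,240],R(13.9))
wait(0.2)
st=read_state(); print(st["time"],st["eef_pos"],st["qpos"].round(2),st["ft_force"])
for n in ["wrist","top"]:
    c=camera(n); cv2.imwrite(f"pics/{n}1.png",c["image"]); pickle.dump(c,open(f"{n}1.pkl","wb"))
    try: print(n,handle(c)[:5])
    except Exception as e: print(e)
E
```

```text
3.5833 [400.17306165 310.79027609 239.95888403] [ 0.01  0.51 -1.08  1.86  0.51  1.08 -1.02] [-0.31065829 -0.07900383  0.73555036]
wrist (array([411.19934082, 315.11218262]), (23.63930892944336, 108.29393768310547), np.float32(13.854172), array([410.25581992, 318.18172961]), np.float64(128.4931635542069))
attempt to get argmax of an empty sequence
```

View pics/wrist1.png

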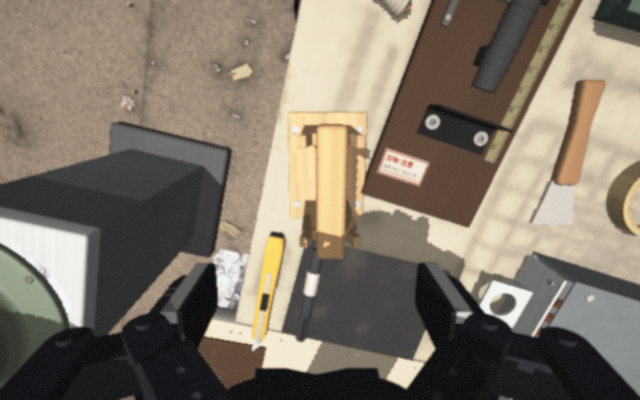

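The wrist view shows the handle square to the tool at (333,190). Both cameras put it within 2 mm of (410.6, 314.2), so I'll grasp there.

```bash
python3 - <<'E'
from meas import *
from workcell import *
movel([410.6,314.2,240],R(13.9))
movel([410.6,314.2,97],guard=15)
a=read_state(); print(a["time"],a["eef_pos"],a["ft_force"])
clamp(); b=read_state(); print(b["time"],b["eef_pos"],b["ft_force"],b["torque"],b["finger_gap"])
c=camera("scene"); cv2.imwrite("pics/scene2.png",c["image"][130:330,200:460].repeat(3,0).repeat(3,1))
E
```

```text
5.0333 [410.85007869 314.52526523  97.70887677] [-0.08313029 -1.25492791  0.36617291]
5.625 [410.66690678 314.20546186  97.29979931] [-1.09619991 -2.28560271  6.95569336] [-0.38604553  0.20967175  0.05961558] 23.197271714744517
```

View pics/scene2.png

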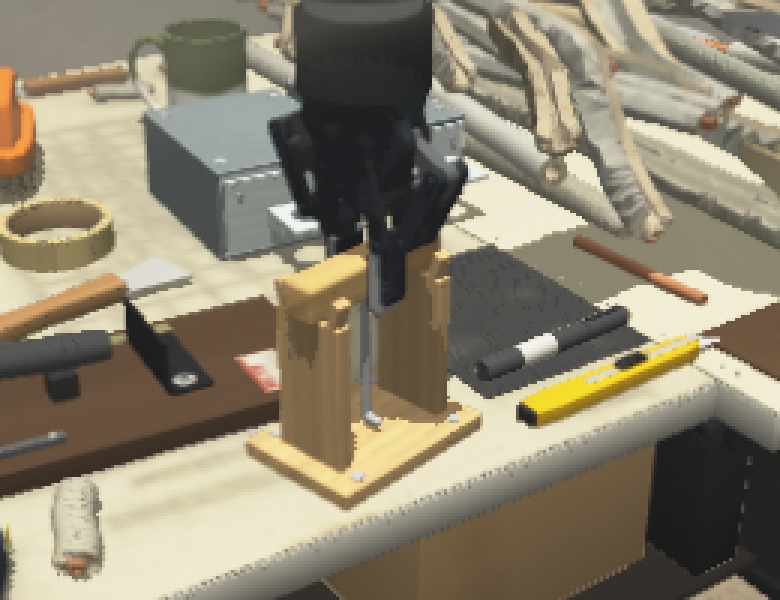

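```bash
python3 - <<'E'
from meas import *
from workcell import *
movel([410.6,314.2,178],max_speed=110)
Y=-4.3; R2=R(Y)
movel([560,240,178],R2,max_speed=200)
movel([651.8,212.7,178],R2,max_speed=150)
st=read_state(); print(st["time"],st["eef_pos"],st["ft_force"],st["torque"],st["finger_gap"])
for n in ["scene","wrist"]:
    c=camera(n); pickle.dump(c,open(f"{n}3.pkl","wb"))
    cv2.imwrite(f"pics/{n}3.png",c["image"][100:260,200:420].repeat(3,0).repeat(3,1) if n=="scene" else c["image"])
E
```

```text
8.3333 [650.8740847  213.43813966 178.03244716] [-1.27181297 -0.09871994 -1.52773864] [-0.02534616  0.05794434  0.02696831] 23.33864392301737
```

View pics/scene3.png

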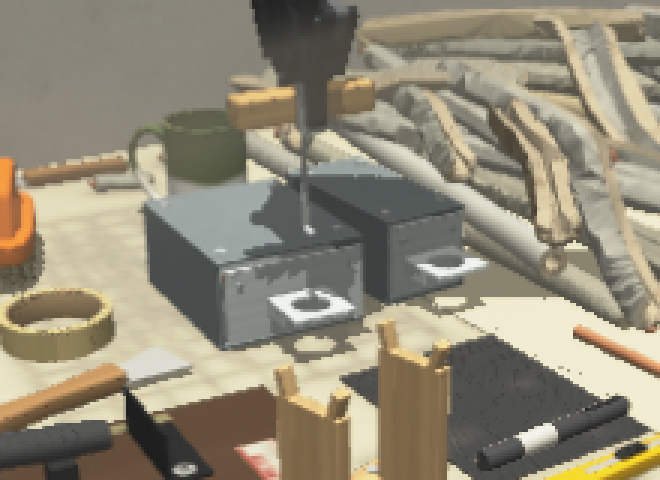

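View pics/wrist3.png

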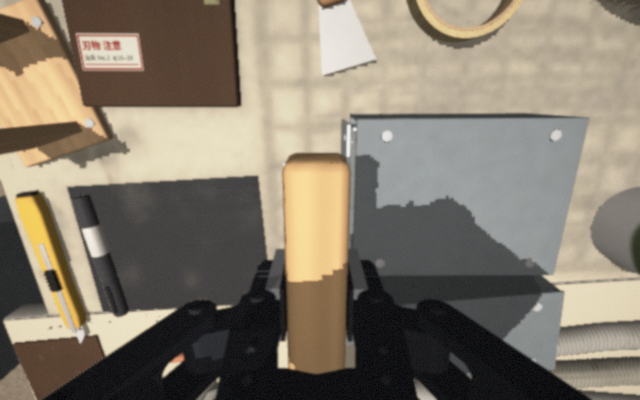

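The hook hangs upright. Its foot is at about scene pixel (302.7,176.7), directly above the hole at (303.5,200.5). I'll check where the foot lies and then descend under guard.

```bash
python3 - <<'E'
from meas import *
from workcell import *
s=pickle.load(open("scene3.pkl","rb"))
print("foot",plane(s,[(302.7,176.7)],99.5)); print([ (h[0][0],h[1]) for h in holes(s)])
movel([651.8,212.7,150],max_speed=100)
c=camera("scene"); cv2.imwrite("pics/s4.png",c["image"][130:240,240:370].repeat(5,0).repeat(5,1))
print(read_state()["eef_pos"])
E
```

```text
foot [[645.78575914 211.89767725  99.5       ]]
[((646.7164916992188, 211.51577758789062), ((646.1842041015625, 211.91062927246094), (28.612031936645508, 35.900062561035156), 48.06389236450195))]
[651.7061431  212.8681852  149.83197301]
```

View pics/s4.png

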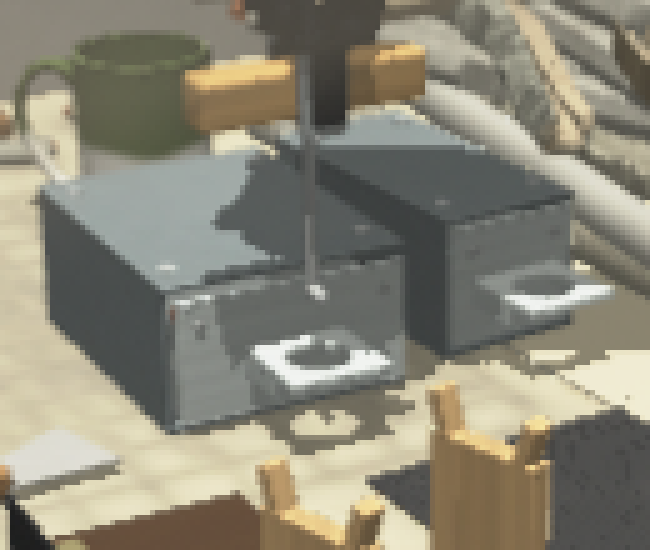

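```bash
python3 - <<'E'
from meas import *
from workcell import *
g=movel([651.8,212.7,98.5],max_speed=60,guard=5)
a=read_state(); print(g,a["time"],a["eef_pos"],a["ft_force"],a["finger_gap"])
c=camera("scene"); cv2.imwrite("pics/s5.png",c["image"][130:240,240:370].repeat(5,0).repeat(5,1))
E
```

```text
False 9.925 [651.97943385 212.85469553  98.90716289] [-0.21245183 -0.28580437 -0.85812895] 22.629101863173354
```

View pics/s5.png

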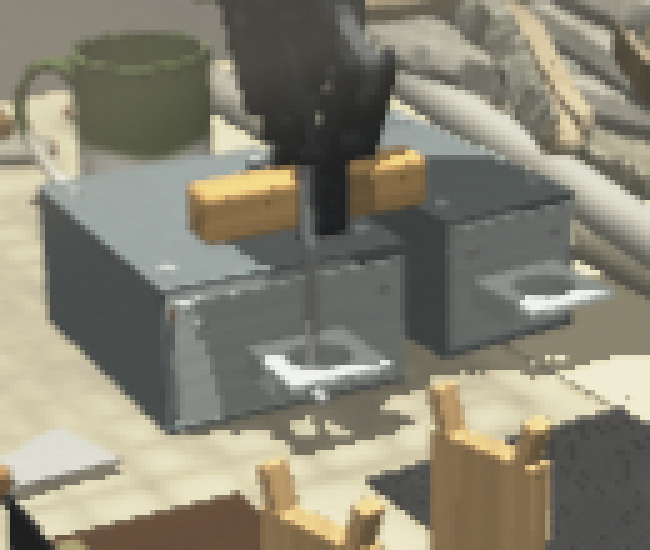

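The foot tip shows under the tongue at (318,393) in this crop, so the hook is through. Now I'll pull, guarded for the stop.

```bash
python3 - <<'E'
from meas import *
from workcell import *
a=np.radians(-4.3); d=np.array([-np.cos(a),-np.sin(a),0]); p0=np.array([651.8,212.7,98.5])
g=movel(p0+100*d,max_speed=70,guard=8)
s=read_state(); print(g,s["time"],s["eef_pos"],s["ft_force"])
if not g:
    g=movel(p0+142*d,max_speed=40,guard=8)
    s=read_state(); print(g,s["time"],s["eef_pos"],s["ft_force"],s["torque"],s["finger_gap"])
c=camera("scene"); pickle.dump(c,open("scene6.pkl","wb"));cv2.imwrite("pics/s6.png",c["image"][130:260,240:400].repeat(5,0).repeat(5,1)[:600])
for h in holes(c): print(h)
E
```

```text
False 11.55 [552.19656173 220.32220855  98.43654558] [-0.33350939  0.36131021 -1.13628471]
True 12.2167 [528.07366762 221.94059653  98.63650281] [ 3.48697753 -0.01607939  0.16674281] [ 0.07366414 -1.23255369 -0.02633761] 23.37440658946771
```

View pics/s6.png

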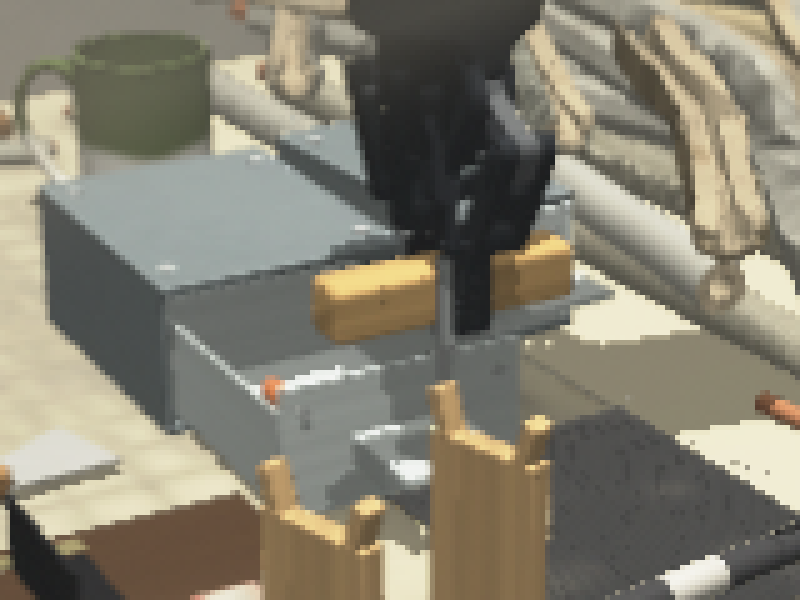

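```bash
python3 - <<'E'
from meas import *
from workcell import *
a=np.radians(-4.3); d=np.array([-np.cos(a),-np.sin(a),0])
p=read_state()["eef_pos"]
for k in (1.5,3,4.5):
    g=movel(p+k*d,max_speed=20,guard=12); s=read_state(); print(k,g,s["time"],s["eef_pos"],s["ft_force"],s["torque"])
    if g or -s["torque"][1]>3.5: break
E
```

```text
1.5 False 12.5167 [527.52156788 221.91536115  98.88080745] [ 9.05678651  0.13208308 -5.77595488] [-0.07620453 -2.71387311  0.02570709]
3 False 12.7667 [526.83097081 221.91311068  98.97391571] [14.25726108 -0.03518927 -7.99266425] [-0.14516001 -4.16174442 -0.05740442]
```

The force rises stiffly to 14 N against 1.5 N of friction, so the tray is at its stop. I'll back off to the hole's middle and unhook.

```bash
python3 - <<'E'
from meas import *
from workcell import *
movel([544.8,220.7,98.5],max_speed=40,guard=25)
s=read_state(); print(s["time"],s["eef_pos"],s["ft_force"])
c=camera("scene");cv2.imwrite("pics/s7.png",c["image"][150:270,260:400].repeat(5,0).repeat(5,1)[:600])
g=movel([544.8,220.7,130],max_speed=40,guard=5)
s=read_state(); print(g,s["time"],s["eef_pos"],s["ft_force"])
if not g:
    g=movel([544.8,220.7,180],max_speed=100,guard=6); s=read_state(); print(g,s["time"],s["eef_pos"],s["ft_force"])
c=camera("scene");pickle.dump(c,open("scene8.pkl","wb"));cv2.imwrite("pics/s8.png",c["image"][130:250,260:400].repeat(5,0).repeat(5,1)[:600])
for h in holes(c): print(h)
E
```

```text
13.4083 [544.49266515 220.7594771   98.37238604] [-0.63517618  0.16602941 -1.12644329]
False 14.3917 [544.72353165 220.61489703 129.8077314 ] [-0.29559271  0.38893945 -0.59821395]
False 15.0417 [544.76645795 220.43449757 179.84665612] [ 0.21962878 -0.00324514 -1.27780078]
```

View pics/s8.png

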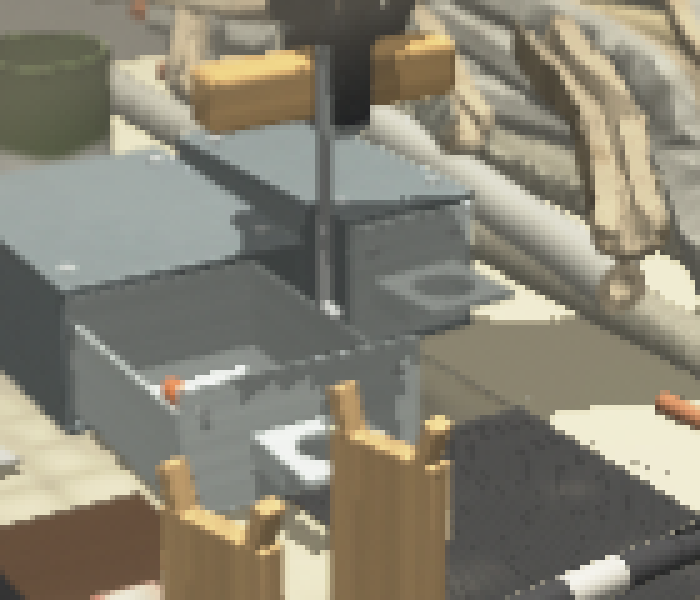

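Unhooked cleanly, with the tray left out. I'll check the hook's tilt, then carry it over the rest, staying above the lips.

```bash
python3 - <<'E'
from meas import *
from workcell import *
s=pickle.load(open("scene8.pkl","rb")); print("foot",plane(s,[(326.6,192)],101.5))
movel([544.8,220.7,215],max_speed=120)
movel([410.6,314.2,215],R(13.9),max_speed=160)
movel([410.6,314.2,160],max_speed=80)
wait(0.2)
st=read_state(); print(st["time"],st["eef_pos"],st["ft_force"],st["finger_gap"])
for n in ["scene","top","wrist"]:
    c=camera(n); pickle.dump(c,open(n+"9.pkl","wb"))
    if n=="scene": cv2.imwrite("pics/s9.png",c["image"][180:300,260:400].repeat(5,0).repeat(5,1))
    if n=="wrist": cv2.imwrite("pics/w9.png",c["image"])
    if n=="top":
        for h in holes(c): print(h)
E
```

```text
foot [[538.27492336 218.4625651  101.5       ]]
17.7417 [410.80183016 314.29172507 160.3761565 ] [ 0.18347832  0.38302137 -0.10833716] 23.15487640192005
(((660.7196044921875, 77.51429748535156), (50.55628967285156, 50.15678787231445), 1.9512525796890259), ((660.6458740234375, 77.30419158935547), (32.7075309753418, 33.61037826538086), 73.78080749511719))
```

View pics/s9.png

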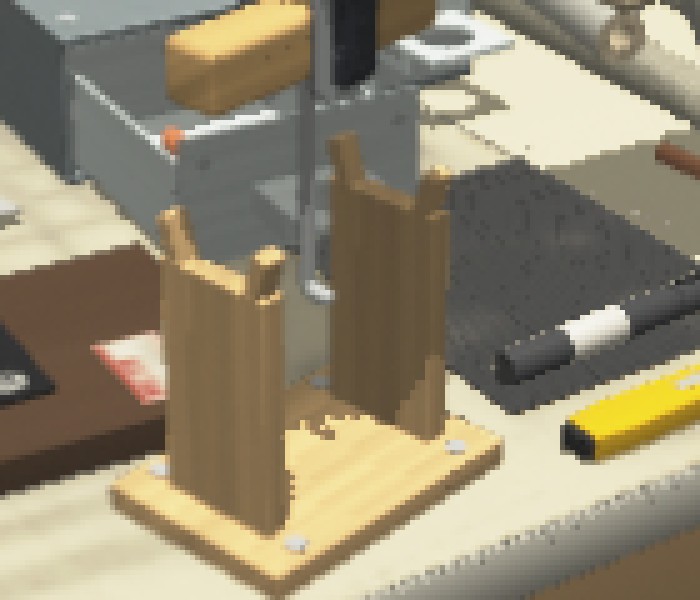

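View pics/w9.png

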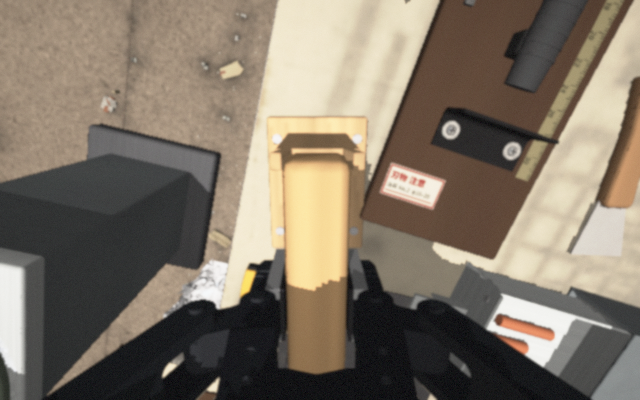

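The hook is level over the rest and the narrow tray's hole hasn't moved. Lowering it now.

```bash
python3 - <<'E'
from meas import *
from workcell import *
g=movel([410.6,314.2,110],max_speed=70,guard=8)
st=read_state(); print(g,st["time"],st["eef_pos"],st["ft_force"])
if not g:
    g=movel([410.6,314.2,97],max_speed=25,guard=7)
    st=read_state(); print(g,st["time"],st["eef_pos"],st["ft_force"],st["torque"])
c=camera("scene");cv2.imwrite("pics/s10.png",c["image"][180:300,260:400].repeat(5,0).repeat(5,1))
E
```

```text
False 18.7583 [410.66029198 314.42764603 110.25696304] [-0.63618232  0.60716999 -0.71478669]
True 19.2667 [410.61586152 314.04746875  97.44426298] [-1.2469452  -2.42217408 11.4230899 ] [-0.40769108  0.34969311 -0.01397195]
```

View pics/s10.png

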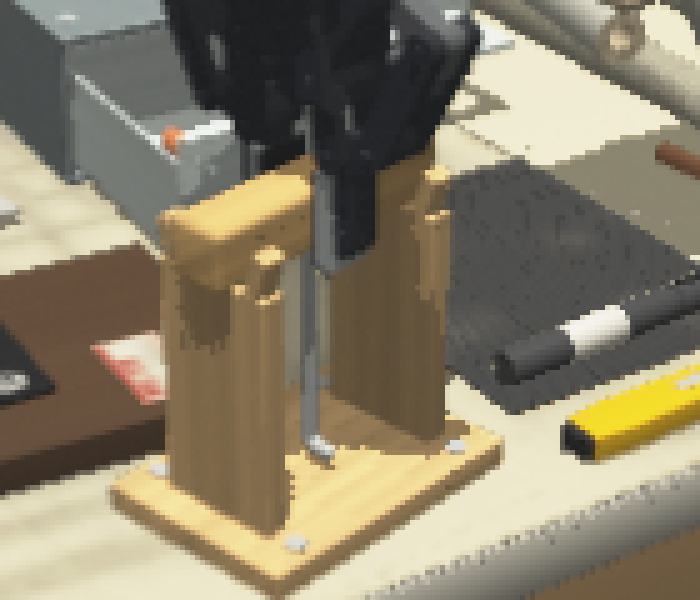

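The handle is seated between the lips at TCP z 97.4, the height it was picked from. I'll release, retract straight up, and check.

```bash
python3 - <<'E'
from meas import *
from workcell import *
open_gripper(); wait(0.2)
g=movel([410.6,314.2,150],max_speed=60,guard=10)
st=read_state(); print(g,st["time"],st["eef_pos"],st["ft_force"],st["finger_gap"])
movel([410.6,314.2,260],max_speed=150)
movep([480,60,280],R(13.9)); wait(0.5)
print(read_state()["time"])
for n in ["scene","top"]:
    c=camera(n); pickle.dump(c,open(n+"11.pkl","wb"))
    print(n,handle(c)[:5])
    for h in holes(c): print(h)
    cv2.imwrite(f"pics/{n}11.png",c["image"] if n=="top" else c["image"][130:300,230:420].repeat(3,0).repeat(3,1))
E
```

```text
False 21.175 [410.49788205 314.04291376 149.6962485 ] [-0.15059394 -0.30177271  0.19643583] 85.51422940094022
23.5917
scene (array([402.9899292 , 317.26025391]), (32.988037109375, 115.88182830810547), np.float32(15.130762), array([402.46750602, 319.9826318 ]), np.float64(126.57447219747353))
(((660.3611450195312, 76.13463592529297), (53.89804458618164, 59.109066009521484), 88.95332336425781), ((659.2865600585938, 76.35987854003906), (28.750743865966797, 31.389137268066406), 142.2720947265625))
top (array([409.52935791, 313.12994385]), (24.037076950073242, 109.91931915283203), np.float32(13.945331), array([409.5223111 , 313.19562208]), np.float64(127.73593214792221))
(((541.3291015625, 220.95803833007812), (49.80009078979492, 51.44478225708008), 85.84870147705078), ((541.1454467773438, 220.56346130371094), (32.70568084716797, 33.83218765258789), 33.25507354736328))
(((660.7196044921875, 77.51429748535156), (50.55628967285156, 50.15678787231445), 1.9512525796890259), ((660.538818359375, 77.27775573730469), (32.62870407104492, 33.49009704589844), 59.81435775756836))
```

View pics/top11.png

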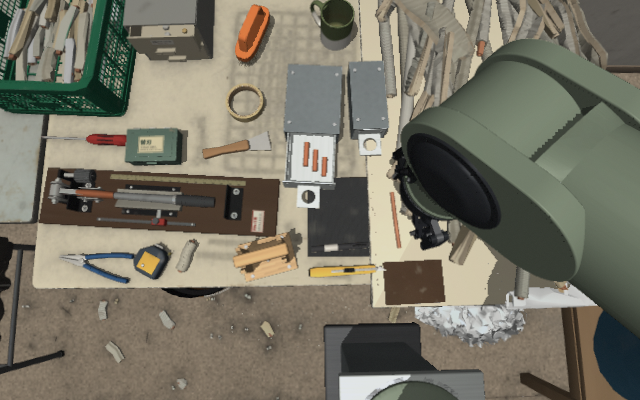

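View pics/scene11.png

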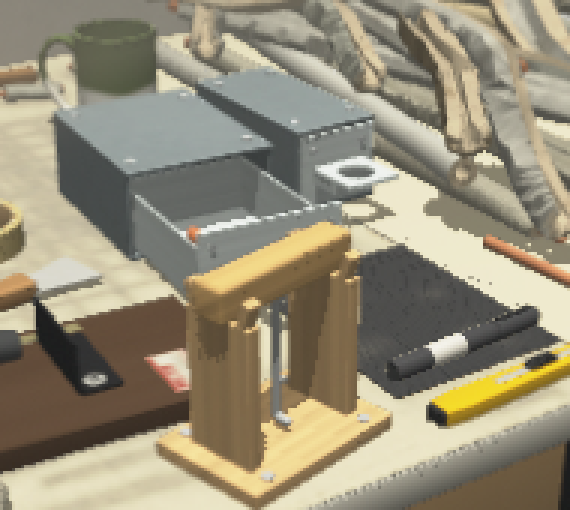

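```bash
python3 -c "
from workcell import *
s=read_state();print(s['time'],s['ft_force'],s['eef_pos']);print(finish_job())"
```

```text
23.6917 [-0.31298267  0.39918867  0.28987439] [479.96762502  60.08070882 279.99669737]
the job is handed in; nothing more can be done
None
```

The job is handed in at 23.7 s. I took the hook off its rest, drew the wide tray out to its stop, unhooked it, hung it back on the rest and let go.

**Last checks:**
- **Wide tray:** at the stop the force rose stiffly to 14 N, against 1.5 N of sliding friction. The top camera showed its hole moved about 107 mm. With the roughly 8 mm it seems to have stood out at the start, that makes about 115 mm.
- **Narrow tray:** its hole stayed within 0.5 mm of where it started. By its distance from its case it is shut.
- **Hook:** the top camera put its handle within about 0.6 mm and 0.1° of its original place, and it hangs upright between the lips. The arm stood clear, touching nothing.

**Disagreements:** the scene camera's handle centre lay about 8 mm off the top camera's, both before and after. It also sees the handle's sides, so I did not use it there. Its reading of the handle's angle also changed by about 1° (top camera: no change). After the move it did not detect the wide tray's tongue because the rest blocked its view, so that check comes from the top camera alone.

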